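Unclamp the carved stamp

ROBOT

A 6-joint arm with a two-finger parallel gripper is mounted at the origin on a cart in front of the work surface, level with it; the furniture and walls round the work are solid. World frame = base frame: x ahead of the robot, y to its left, z up, the work surface at z = 0. Lengths are in m, angles in rad, forces in N, time in s.
With the tool pointing down it reaches from about 0.35 to 0.925 m from the base axis. Payload 6.4 kg.
Tool frame: the origin (TCP) lies midway between the tips of the shut fingers; the grasp point (between the pads) lies env.pinch_z behind it (env.pinch_z is the distance from the TCP to the grasp point, in m); z points along the fingers, x is the direction in which the jaws open and shut, and the axes are right-handed (so a half turn about z gives the same grasp; the last joint's range is limited). The gripper opens to 94 mm and grips with 3 to 60 N. Pads are 16 mm wide; open, the fingers measure 119 mm over their backs; the gripper's body (75 mm by 177 mm) begins 78 mm behind the grasp point.
Start: joints at [1.029, 0.245, 1.558, -0, 1.339, -0.174], TCP at [0.234, 0.607, 0.205] pointing down, gripper open.
Joint ranges: [-3.13, 3.13], [-1.02, 2.26], [0.13, 2.54], [-0.95, 4.09], [0.21, 2.88], [-2.74, 2.74]. Speed limits (rad/s): [2.57, 2.57, 3.14, 3.14, 3.14, 3.14].

INTERFACE

Orientations are given as a rotation vector (axis times angle).
In Python, from cell import env gives the robot as it stands.
- The arm moves only by the tool send_rows, never from a script. Its arguments are lists of equal length, an entry for each row: "angular": the turn, a rotation vector about the tool's x, y, z in degrees, a list of three; "delta_pos": the shift along the tool's x, y, z in mm, a list of three; "claw": the opening, from 0 (shut) to 1 (fully open). In form: {"angular": [[wx, wy, wz], ...], "delta_pos": [[tx, ty, tz], ...], "claw": [claw, ...]}. A call has 1 to 5 rows; each row is the pose to reach, as a shift and turn from the pose commanded when the call began, along the tool's axes at that moment; what a row does not reach only later rows make up. A row lasts 1/12 s, in which the tool goes at most 41.7 mm and 7.16 degrees, less where a joint would pass 70% of its speed; a pose out of reach is approached as far as the arm can. A call with a gripper value outside its range is refused whole. The fingers move at their own pace and stop on an object; "force" is the grip in N (left out, the last holds). Time passes only in rows, so rows that repeat a pose let the fingers close. It gives the time, the measured TCP pose, the force and the opening at its end, in the units of the state.
- env.observe(): the state, without advancing time (a new reading comes with each control period).
- env.camera(name): name is "side" or "top"; returns (picture, depth): 400x640x3 uint8, red, green, blue; 400x640 float32, m along the optical axis (not along the pixel's ray), 0 where there is no reading.
- env.calibration(name): a dict with "camera_matrix" (3x3 intrinsics, pixels), "R" (3x3) and "t" (3): a world point X has camera coordinates R X + t. Camera axes: x right, y down, z forward; pixel columns grow to the right and rows downward; lengths in m; the calibration is good to about 2 mm. A picture is of the moment at which its call begins. calibration takes no time and is no camera call.
- env.sign_off(): hands the job in, once; it reports no verdict.
The state is a dict: "time_s": time; "qpos": joint angles; "qvel": joint speeds; "joint_torque": joint torques, N m; "tool_pos": TCP position; "tcp_rot": TCP orientation; "contact_force": force on the tool from outside, world axes, zero at the start; "torque": the same for the moment, N m; "gripper_width": finger opening in m.
Only numpy, scipy, OpenCV 4.12 (cv2) and the standard library are available. Lean on these libraries where they do the work, as an engineer would, in place of code of your own. Each camera call takes 0.05 s, during which the arm holds its last target. There are 200 camera calls.

TASK

The wooden pattern stamp in the small vise is finished. Slide the vise's jaw well open by its upright handle while the stamp stays in its place, then lift the stamp out and set it down gently, upright on its printing face, near the middle of the round plywood board. Leave the jaw open, do not drop the stamp, and leave the other things on the table where they are.

Things in the scene. Friction and masses are not known exactly. Their poses are not given: they have to be found in the camera images.
- vise: Small wooden bench vise, screwed down. Origin: centre of its underside, on the table. Bed 200 (x) x 70 (y) x 12 mm high; along its middle lies a steel rail 28 mm wide whose top is 18 mm above the table, and the stamp stands on the rail. Fixed jaw on the +x side: inner face at x = +52.5 mm, 46 mm wide (y), top 52 mm above the table. The sliding jaw is on the -x side and opens toward the vise's -x. The y sides of the stamp are open between the jaws.
- vise_jaw (a joint): Sliding jaw: 0 m shut on the stamp, 0.042 m fully open (the stop). It slides toward the vise's -x against about 4 N of friction plus slight damping (12 N per m/s) and stays where it is left. Shut, its inner face is at vise x = +17.5 mm; a steel lip on it, 51.5 to 57 mm above the table, reaches 4 mm over the stamp's shoulder, so that the stamp cannot be lifted until the jaw is opened. Jaw 46 mm wide (y).
- jaw_handle (a point): Middle of the top edge of the dark wooden handle of the sliding jaw, 110 mm above the table; it moves with the jaw. The handle is an upright paddle, 14 mm thick (vise x), 50 mm wide (vise y). Shut, its faces are at vise x = -49 and -35 mm; between its stamp-side face and the stamp's knob there are 59 mm of free space above the jaw's top (57 mm above the table), where closed fingers fit to push the handle.
- seat (a point): Point on top of the vise's rail where the middle of the stamp's underside stands at the start: vise x = +35 mm, 18 mm above the table.
- stamp: Wooden pattern stamp, 34 x 34 mm in plan, block 32 mm high with a thin dark red printing face below and a round knob (22 mm across) above it, 58 mm in all, about 50 g. Origin: centre of the underside (printing face); z points up through the knob; x and y run along the block's sides, parallel to the vise's at the start.
- board: Round plywood drying board lying on the table, fixed, 170 mm across and 15 mm thick. Origin: centre of its underside; its top is 15 mm above it.
- masking_tape: Roll of masking tape lying flat, 96 mm across, 25 mm high. Bystander. Origin: centre of its underside.
- ring_cutter: Grey metal ring cutter, 70 mm across, 24 mm high. Bystander. Origin: centre of its underside.
- test_tile: Small brick-red glaze test tile, 34 x 50 x 8 mm, lying flat. Bystander. Origin: centre of its underside.
There are look-alikes about, which are no part of the job. Several things have the shape of the stamp; the one meant has the colours described above.

How it is judged:
On the way:
1. the jaw is slid open by at least 25 mm while the stamp still stands upright in the vise, within 15 mm of its seat (value of joint vise_jaw above 0.025 m and distance between stamp and seat below 0.015 m and angle between stamp's own z axis and vertical below 0.2 rad), for 0.2 s.
At the end, for the whole second after the job is handed in: The stamp stands upright (within 7 degrees) on its printing face on top of the board, its middle within 55 mm of the board's middle, at rest and released; the vise's jaw is still open by at least 25 mm (horizontal distance between stamp and board below 0.055 m and z of stamp in the frame of board between 0.011 and 0.019 m and angle between stamp's own z axis and vertical below 0.12 rad and linear speed of stamp below 0.02 m/s and value of joint vise_jaw above 0.025 m and contact force between stamp and the fingers below 0.1 N); the robot touches nothing.
It fails at once if the stamp is dropped or thrown (faster than 0.65 m/s, about 20 mm of free fall, with no finger on it) (linear speed of stamp above 0.65 m/s and contact force between stamp and the fingers below 0.05 N).
It fails at once if a bystander (masking tape, ring cutter or test tile) is moved by more than 30 mm (distance of any of masking_tape, ring_cutter, test_tile from where it was at the start of the episode above 0.03 m).
It also fails if it takes over 58 s, if anything falls off the work surface, if the arm or the gripper's body presses on something with over 40 N, if the wrist force passes 120 N, or if a joint passes its speed limit or range.

## Working session

There is one attempt and no reset: what is moved stays moved. The work goes in short steps, Python scripts to look and compute and a tool call to move; the robot and the scene stay as the last step left them, time stands still between calls to the robot, and variables do not carry over. Pictures are saved under pics/ and viewed, about 8 in all and at most 12, crops included, and the job is handed in when it is done.

Besides the shell and the picture viewer there is one more tool, called after "Call:" by a JSON object that holds its "name" and its "arguments". send_rows: Moves the arm, as the interface text tells. Its arguments: {"type":"object","properties":{"angular":{"type":"array","items":{"type":"array","items":{"type":"number"}}},"delta_pos":{"type":"array","items":{"type":"array","items":{"type":"number"}}},"claw":{"type":"array","items":{"type":"number"}},"force":{"type":"number"}},"required":["angular","delta_pos","claw"]}

```bash
ls; mkdir -p pics; cat > h.py <<'E'
import numpy as np, cv2
from cell import env
from scipy.spatial.transform import Rotation as Rot
def ray(name,u,v,z):
    c=env.calibration(name);K=np.array(c["camera_matrix"]);R=np.array(c["R"]);t=np.array(c["t"])
    o=-R.T@t;d=R.T@np.linalg.inv(K)@[u,v,1.];return o+d*(z-o[2])/d[2]
def proj(name,X):
    c=env.calibration(name);p=np.array(c["camera_matrix"])@(np.array(c["R"])@X+np.array(c["t"]));return p[:2]/p[2]
def cloud(name,dep):
    c=env.calibration(name);K=np.array(c["camera_matrix"]);R=np.array(c["R"]);t=np.array(c["t"])
    v,u=np.mgrid[:400,:640];P=np.stack([(u-K[0,2])/K[0,0]*dep,(v-K[1,2])/K[1,1]*dep,dep],-1)
    return (P-t)@R
E
python3 - <<'E'
from h import *
for n in("top","side"):
    p,d=env.camera(n);cv2.imwrite(f"pics/{n}0.png",p[...,::-1]);np.save(f"{n}0.npy",d)
    c=env.calibration(n);print(n,c["camera_matrix"],-np.array(c["R"]).T@c["t"])
print(env.observe(),env.pinch_z)
E
```

```text
pics
top [[455.24333656   0.         315.34458138]
 [  0.         455.24333656 207.5002816 ]
 [  0.           0.           1.        ]] [0.46251124 0.02107157 0.95104228]
side [[369.02892864   0.         317.35957728]
 [  0.         369.02892864 201.93859827]
 [  0.           0.           1.        ]] [0.47781111 0.86170472 0.53685865]
{'time_s': 0.1, 'qpos': array([ 1.02887436e+00,  2.45705587e-01,  1.55883719e+00, -1.93051890e-05,
        1.33867301e+00, -1.74076684e-01]), 'qvel': array([-0.00062302, -0.00168941, -0.00318577, -0.00064266,  0.00171196,
       -0.00035371]), 'joint_torque': array([ 2.01559901e-04, -4.16920352e+01, -3.15521657e+01,  6.86592702e-02,
        3.10599839e-02, -5.33810999e-05]), 'tool_pos': array([0.23346209, 0.6060801 , 0.20450978]), 'tcp_rot': array([ 2.58967462e+00,  1.77731545e+00, -2.30752828e-03]), 'contact_force': array([ 0.34599449, -0.21120026,  0.29829409]), 'torque': array([-0.00912312,  0.01132569,  0.0792037 ]), 'gripper_width': 0.09382149099925004} 0.0188
```

View pics/top0.png

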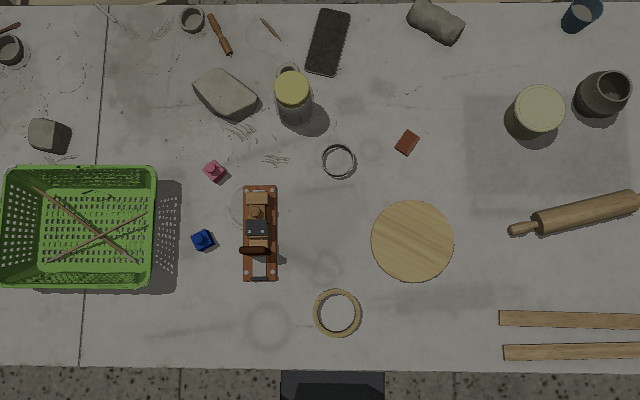

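View pics/side0.png

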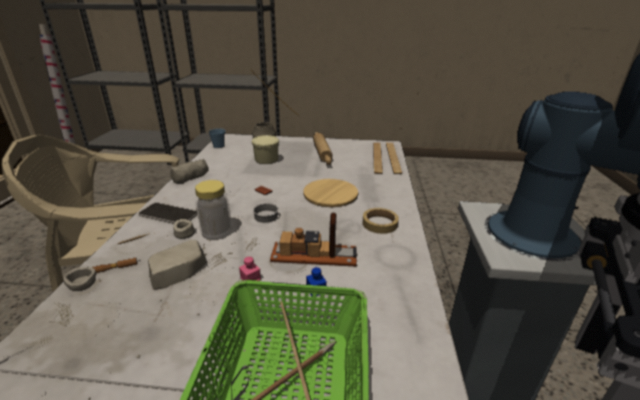

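Candidates for the stamp: wooden block with knob in the vise at top (257,213) / side (299,235); pink look-alike at (214,171); blue look-alike at (203,240). The wooden one in the vise fits the description. I'll check it in a close crop and measure.

```bash
cat > m.py <<'E'
from h import *
import sys
def blob(mask,u,v):
    n,l,s,c=cv2.connectedComponentsWithStats(mask.astype(np.uint8),connectivity=8)
    return l==l[v,u]
E
python3 - <<'E'
from m import *
p=cv2.imread("pics/top0.png");s=cv2.imread("pics/side0.png");d=np.load("top0.npy")
a=cv2.resize(p[170:295,220:300],None,fx=4.5,fy=4.5,interpolation=cv2.INTER_CUBIC)
b=cv2.resize(s[200:275,260:365],None,fx=4,fy=4,interpolation=cv2.INTER_CUBIC)
o=np.zeros((a.shape[0],a.shape[1]+b.shape[1],3),np.uint8);o[:,:a.shape[1]]=a;o[:b.shape[0],a.shape[1]:]=b
cv2.imwrite("pics/crop.png",o);print(o.shape)
P=cloud("top",d);hsv=cv2.cvtColor(p,cv2.COLOR_BGR2HSV)
# everything raised in the vise region
z=P[...,2];m=np.zeros(z.shape,bool);m[175:290,235:285]=True
for lo,hi,nm in((.005,.015,"bed"),(.045,.06,"jaws"),(.068,.08,"knob"),(.09,.12,"handle")):
    k=m&(z>lo)&(z<hi);q=P[k]
    r=cv2.minAreaRect((q[:,:2]*1000).astype(np.float32));print(nm,k.sum(),np.round(q.mean(0),4),np.median(q[:,2]),r)
w=cv2.minAreaRect
m2=blob((hsv[...,1]>90)&(hsv[...,2]>120),412,240);c=cv2.findContours(m2.astype(np.uint8),0,1)[0][0]
pts=np.array([ray("top",*x[0],.015)[:2] for x in c]);print("board",cv2.minEnclosingCircle((pts*1000).astype(np.float32)))
for n,u,v,h in(("tape",337,313,.025),("ring",339,160,.024),("tile",407,142,.008),("pink",214,171,.03),("blue",203,240,.03)):print(n,ray("top",u,v,h).round(3))
# orange bed mask
k=m&(hsv[...,0]<12)&(hsv[...,1]>130)&(hsv[...,2]>100);v,u=np.nonzero(k)
print(w(np.array([ray("top",x,y,.012)[:2]*1000 for x,y in zip(u,v)],np.float32)))
E
```

```text
(562, 780, 3)
bed 1268 [0.554  0.1556 0.0123] 0.012452136512822981 ((556.4542846679688, 168.95591735839844), (199.28948974609375, 89.88711547851562), 1.1699539422988892)
jaws 844 [0.586  0.1622 0.0537] 0.053318384371640326 ((570.7545776367188, 162.65057373046875), (127.31376647949219, 47.74217987060547), 2.5109782218933105)
knob 108 [0.5758 0.1604 0.0741] 0.07416525213948794 ((553.3907470703125, 154.54150390625), (93.32853698730469, 29.032743453979492), 5.173107147216797)
handle 211 [0.5136 0.1597 0.109 ] 0.10945907262364409 ((513.8258056640625, 160.4263153076172), (13.298566818237305, 48.32492446899414), 0.39218658208847046)
board ((598.3441162109375, 713.8443603515625), 5.383697032928467)
tape [0.394 0.001 0.025]
ring [ 0.707 -0.003  0.024]
tile [ 0.751 -0.148  0.008]
pink [0.681 0.258 0.03 ]
blue [0.537 0.274 0.03 ]
((564.9725341796875, 162.9306640625), (176.67703247070312, 58.626243591308594), 3.601283073425293)
```

View pics/crop.png

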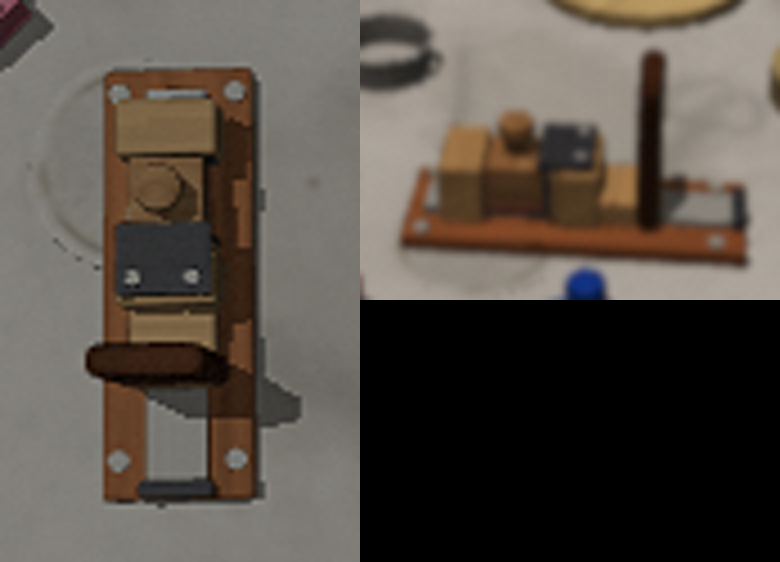

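The crop confirms it: wooden stamp with a dark red face, knob at top (254.5,212), lip of jaw at (256,227), handle at (252,250). The vise is aligned with the world axes. I'll fix the board measurement and compute the first moves.

```bash
cat > go.py <<'E'
from h import *
import sys
# usage: go.py x y z yawdeg(of tool x in world)
s=env.observe();R=Rot.from_rotvec(s["tcp_rot"])
g=np.array([float(a) for a in sys.argv[1:4]]);y=np.radians(float(sys.argv[4]))
T=Rot.from_matrix(np.array([[np.cos(y),np.sin(y),0],[np.sin(y),-np.cos(y),0],[0,0,-1]]))
print("shift mm",(R.inv().apply(g-s["tool_pos"])*1000).round(1),"turn",np.degrees((R.inv()*T).as_rotvec()).round(2))
print("t",s["time_s"],"pos",s["tool_pos"].round(4),"F",s["contact_force"].round(1),"w",s["gripper_width"].round(4),"q",s["qpos"].round(2))
E
python3 - <<'E'
from m import *
p=cv2.imread("pics/top0.png");d=np.load("top0.npy");P=cloud("top",d);hsv=cv2.cvtColor(p,cv2.COLOR_BGR2HSV)
print("board px",hsv[240,412],hsv[240,480])
m=blob((hsv[...,1]>70)&(hsv[...,2]>100),412,240);print(m.sum())
c=max(cv2.findContours(m.astype(np.uint8),0,1)[0],key=len)
pts=np.array([ray("top",*x[0],.015)[:2]*1000 for x in c],np.float32);print("board",cv2.fitEllipse(pts))
print("bed c",ray("top",260,233.3,.012).round(4),"knob",ray("top",254.5,212,.076).round(4),"handle",ray("top",252.2,248.5,.11))
print("basket max z",np.percentile(P[160:290,0:160,2],99.5))
E
python3 go.py .5505 .16 .2 90
```

```text
board px [ 21  90 133] [ 20  18 127]
5314
board ((540.58837890625, -151.84344482421875), (165.956787109375, 166.45181274414062), 147.69529724121094)
bed c [0.5532 0.1607 0.012 ] knob [0.5886 0.163  0.076 ] handle [0.51546197 0.15985014 0.11      ]
basket max z 0.08959091244500843
shift mm [-302.2  456.2    4.9] turn [ -0.03   0.09 -21.08]Traceback (most recent call last):
  File "go.py", line 8, in <module>
    print("t",s["time_s"],"pos",s["tool_pos"].round(4),"F",s["contact_force"].round(1),"w",s["gripper_width"].round(4),"q",s["qpos"].round(2))
                                                                                           ^^^^^^^^^^^^^^^^^^^^^^^^
AttributeError: 'float' object has no attribute 'round'
```

Call:
{"name": "send_rows", "arguments": {"angular": [[0,0,0],[0,0,0],[0,0,0],[0,0,0],[0,0,0]], "delta_pos": [[-20,30,0],[-40,60,0],[-60,90,0],[-80,120,0],[-100,150,0]], "claw": [0,0,0,0,0]}}

```text
time_s: 0.52
tool_pos: [0.3381, 0.4577, 0.205]
tcp_rot: [2.59, 1.778, -0.001]
contact_force: [0.2, 0.4, 0.1]
gripper_width: 0.064
```

Call:
{"name": "send_rows", "arguments": {"angular": [[0,0,0],[0,0,0],[0,0,0],[0,0,0],[0,0,0]], "delta_pos": [[-20,30,0],[-40,60,0],[-60,90,0],[-80,120,0],[-100,150,0]], "claw": [0,0,0,0,0]}}

```text
time_s: 0.93
tool_pos: [0.4422, 0.3104, 0.2051]
tcp_rot: [-2.59, -1.778, 0.001]
contact_force: [0.8, 0.5, 0.2]
gripper_width: 0.0307
```

Call:
{"name": "send_rows", "arguments": {"angular": [[0,0,-4],[0,0,-8],[0,0,-12],[0,0,-16],[0,0,-21]], "delta_pos": [[-20,30,0],[-40,60,0],[-60,90,0],[-80,120,0],[-102,156,0]], "claw": [0,0,0,0,0]}}

```text
time_s: 1.35
tool_pos: [0.5504, 0.16, 0.2051]
tcp_rot: [-2.217, -2.224, 0.001]
contact_force: [-0.3, 1.1, 0.7]
gripper_width: 0.0007
```

```bash
sed -i 's/s\["gripper_width"\].round(4)/round(s["gripper_width"],4)/; s/s\["time_s"\],/round(s["time_s"],2),/' go.py; python3 go.py .551 .160 .075 90
```

```text
shift mm [ -0.    0.7 130.1] turn [-0.05 -0.01  0.18]
t 1.35 pos [0.5504 0.16   0.2051] F [-0.3  1.1  0.7] w 0.0007 q [ 0.08  0.07  1.76  0.    1.32 -1.49]
```

Call:
{"name": "send_rows", "arguments": {"angular": [[0,0,0],[0,0,0],[0,0,0],[0,0,0],[0,0,0]], "delta_pos": [[0,0,35],[0,0,70],[0,0,100],[0,0,120],[0,0,130]], "claw": [0,0,0,0,0]}}

```text
time_s: 1.77
tool_pos: [0.5476, 0.1607, 0.0715]
tcp_rot: [-2.22, -2.217, 0.008]
contact_force: [0.2, -1.1, 1.1]
gripper_width: 0.0006
```

Call:
{"name": "send_rows", "arguments": {"angular": [[0,0,0],[0,0,0],[0,0,0],[0,0,0],[0,0,0]], "delta_pos": [[0,-6,0],[0,-12,0],[0,-17,0],[0,-22,0],[0,-27,0]], "claw": [0,0,0,0,0]}}

```text
time_s: 2.18
tool_pos: [0.5249, 0.1614, 0.0774]
tcp_rot: [2.219, 2.218, 0.007]
contact_force: [4.0, 0.1, -0.8]
gripper_width: 0.0006
```

Call:
{"name": "send_rows", "arguments": {"angular": [[0,0,0],[0,0,0],[0,0,0],[0,0,0],[0,0,0]], "delta_pos": [[0,-4,0],[0,-8,0],[0,-12,0],[0,-16,0],[0,-20,0]], "claw": [0,0,0,0,0]}}

```text
time_s: 2.6
tool_pos: [0.5039, 0.1613, 0.0763]
tcp_rot: [2.222, 2.219, 0.003]
contact_force: [4.7, 0.2, 2.6]
gripper_width: 0.0005
```

Call:
{"name": "send_rows", "arguments": {"angular": [[0,0,0],[0,0,0],[0,0,0],[0,0,0],[0,0,0]], "delta_pos": [[0,-4,0],[0,-8,0],[0,-12,0],[0,-14,0],[0,-14,0]], "claw": [0,0,0,0,0]}}

```text
time_s: 3.02
tool_pos: [0.4884, 0.1614, 0.0752]
tcp_rot: [-2.222, -2.219, 0.001]
contact_force: [3.2, -1.1, 3.1]
gripper_width: 0.0005
```

Back off a little from the handle, then go up and aside for a look.

Call:
{"name": "send_rows", "arguments": {"angular": [[0,0,0],[0,0,0],[0,0,0],[0,0,0],[0,0,0]], "delta_pos": [[0,6,0],[0,12,0],[0,12,-30],[0,12,-70],[0,12,-110]], "claw": [0,0,0,0,0]}}

```text
time_s: 3.43
tool_pos: [0.4993, 0.1611, 0.1842]
tcp_rot: [-2.219, -2.216, 0.009]
contact_force: [0.9, -0.2, 1.0]
gripper_width: 0.0005
```

Call:
{"name": "send_rows", "arguments": {"angular": [[0,0,0],[0,0,0],[0,0,0],[0,0,0],[0,0,0]], "delta_pos": [[-40,0,0],[-80,0,0],[-120,0,0],[-160,0,0],[-200,0,0]], "claw": [0.7,0.7,0.7,0.7,0.7]}}

```text
time_s: 3.85
tool_pos: [0.5, -0.0401, 0.1844]
tcp_rot: [-2.22, -2.218, 0.002]
contact_force: [0.8, -0.7, -0.4]
gripper_width: 0.0303
```

```bash
python3 - <<'E'
from m import *
p,d=env.camera("top");P=cloud("top",d);np.save("top1.npy",d);cv2.imwrite("pics/top1.png",p[...,::-1])
s,_=env.camera("side")
a=cv2.resize(p[170:295,220:300,::-1],None,fx=4.5,fy=4.5,interpolation=cv2.INTER_CUBIC)
b=cv2.resize(s[200:275,260:365,::-1],None,fx=4,fy=4,interpolation=cv2.INTER_CUBIC)
o=np.zeros((a.shape[0],a.shape[1]+b.shape[1],3),np.uint8);o[:,:a.shape[1]]=a;o[:b.shape[0],a.shape[1]:]=b
cv2.imwrite("pics/crop1.png",o)
z=P[...,2]
m=np.zeros(z.shape,bool);m[200:225,243:272]=True;k=m&(z>.07)&(z<.09);print("knob",k.sum(),P[k].mean(0))
m[:]=0;m[225:290,230:285]=True;k=m&(z>.09)&(z<.12);print("handle",k.sum(),P[k].mean(0))
E
python3 go.py .59 .161 .16 90
```

```text
knob 83 [0.59039694 0.16327426 0.07369256]
handle 207 [0.47175793 0.15891266 0.10925739]
shift mm [204.7  88.   24.3] turn [-0.17 -0.01 -0.47]
t 3.95 pos [ 0.5004 -0.0429  0.1845] F [-0.7  0.3 -0.2] w 0.0382 q [-0.31 -0.08  1.95 -0.    1.28 -1.87]
```

View pics/crop1.png

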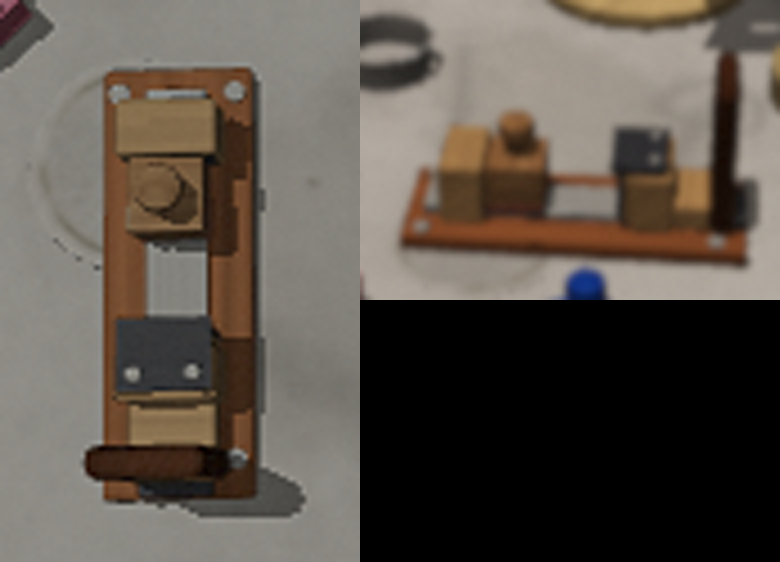

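The jaw is fully open, about 42 mm (handle now at crop (150,463)), and the stamp stands square in its seat at crop (163,193). Next is the grasp.

Call:
{"name": "send_rows", "arguments": {"angular": [[0,0,0],[0,0,0],[0,0,0],[0,0,0],[0,0,0]], "delta_pos": [[36,16,0],[72,32,0],[108,48,0],[144,64,0],[180,80,10]], "claw": [0.7,0.7,0.7,0.7,0.7]}}

```text
time_s: 4.37
tool_pos: [0.5822, 0.1441, 0.1762]
tcp_rot: [2.222, 2.221, 0.001]
contact_force: [1.0, 0.2, 0.2]
gripper_width: 0.0656
```

```bash
python3 go.py .59 .1615 .090 90
```

```text
shift mm [17.3  7.8 86.2] turn [ 0.03 -0.03 -0.04]
t 4.37 pos [0.5822 0.1441 0.1762] F [1.  0.2 0.2] w 0.0656 q [ 0.05  0.16  1.72  0.    1.27 -1.52]
```

Call:
{"name": "send_rows", "arguments": {"angular": [[0,0,0],[0,0,0],[0,0,0],[0,0,0],[0,0,0]], "delta_pos": [[10,4,20],[20,8,50],[20,8,80],[20,8,80],[20,8,80]], "claw": [0.7,0.7,0.7,0.7,0.7]}}

```text
time_s: 4.78
tool_pos: [0.587, 0.1619, 0.0929]
tcp_rot: [-2.219, -2.218, 0.008]
contact_force: [-0.1, -0.0, 0.3]
gripper_width: 0.0654
```

```bash
python3 go.py .59 .1615 .028 90
```

```text
shift mm [-0.3  3.4 64.9] turn [-0.38  0.02 -0.03]
t 4.78 pos [0.587  0.1619 0.0929] F [-0.1 -0.   0.3] w 0.0654 q [ 0.08  0.28  1.74  0.    1.13 -1.49]
```

Call:
{"name": "send_rows", "arguments": {"angular": [[0,0,0],[0,0,0],[0,0,0],[0,0,0],[0,0,0]], "delta_pos": [[0,1,20],[0,2,40],[0,2,55],[0,2,65],[0,2,65]], "claw": [0.7,0.7,0.7,0.7,0.7]}}

```text
time_s: 5.2
tool_pos: [0.5907, 0.161, 0.0299]
tcp_rot: [-2.222, -2.219, 0.002]
contact_force: [-0.0, 0.3, -0.1]
gripper_width: 0.0661
```

Call:
{"name": "send_rows", "arguments": {"angular": [[0,0,0],[0,0,0],[0,0,0],[0,0,0],[0,0,0]], "delta_pos": [[0,0,0],[0,0,0],[0,0,0],[0,0,0],[0,0,0]], "claw": [0.5,0.4,0.3,0.2,0.2], "force": 12}}

```text
time_s: 5.62
tool_pos: [0.5919, 0.1612, 0.0313]
tcp_rot: [2.222, 2.219, 0.002]
contact_force: [-0.5, 0.4, -0.2]
gripper_width: 0.0359
```

Call:
{"name": "send_rows", "arguments": {"angular": [[0,0,0],[0,0,0],[0,0,0],[0,0,0],[0,0,0]], "delta_pos": [[0,0,0],[0,0,0],[0,0,0],[0,0,0],[0,0,0]], "claw": [0.2,0.2,0.2,0.2,0.2]}}

```text
time_s: 6.03
tool_pos: [0.5918, 0.1613, 0.0312]
tcp_rot: [2.222, 2.22, 0.001]
contact_force: [-0.8, 1.2, 5.8]
gripper_width: 0.0338
```

Call:
{"name": "send_rows", "arguments": {"angular": [[0,0,0],[0,0,0],[0,0,0],[0,0,0],[0,0,0]], "delta_pos": [[0,0,-4],[0,0,-12],[0,0,-24],[0,0,-40],[0,0,-56]], "claw": [0.2,0.2,0.2,0.2,0.2]}}

```text
time_s: 6.45
tool_pos: [0.591, 0.1611, 0.0875]
tcp_rot: [-2.223, -2.22, 0.001]
contact_force: [0.6, -0.2, -0.1]
gripper_width: 0.0339
```

Call:
{"name": "send_rows", "arguments": {"angular": [[0,0,0],[0,0,0],[0,0,0],[0,0,0],[0,0,0]], "delta_pos": [[0,0,-15],[0,0,-30],[0,0,-45],[0,0,-55],[0,0,-60]], "claw": [0.2,0.2,0.2,0.2,0.2]}}

```text
time_s: 6.87
tool_pos: [0.5922, 0.1612, 0.1489]
tcp_rot: [2.221, 2.219, 0.004]
contact_force: [-0.1, 0.6, -0.9]
gripper_width: 0.0339
```

```bash
python3 go.py .5405 -.152 .15 90; python3 - <<'E'
from m import *
p,_=env.camera("side");cv2.imwrite("pics/lift.png",cv2.resize(p[110:290,220:420,::-1],None,fx=3,fy=3,interpolation=cv2.INTER_CUBIC))
E
```

```text
shift mm [-313.3  -51.3   -1.3] turn [ 0.18 -0.01 -0.07]
t 6.87 pos [0.5922 0.1612 0.1489] F [-0.1  0.6 -0.9] w 0.0339 q [ 0.08  0.22  1.7  -0.    1.22 -1.49]
```

View pics/lift.png

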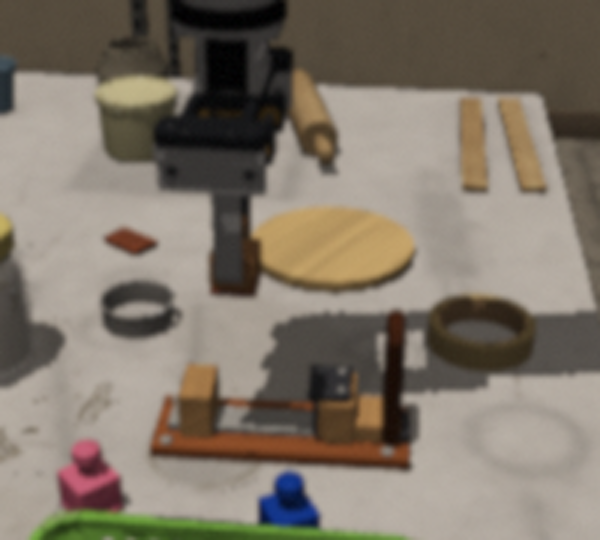

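The stamp is held upright between the fingers at crop (235,268), printing face down, and the vise is empty and open. I'll carry it to the board.

Call:
{"name": "send_rows", "arguments": {"angular": [[0,0,0],[0,0,0],[0,0,0],[0,0,0],[0,0,0]], "delta_pos": [[-20,-3,0],[-50,-8,0],[-85,-14,0],[-120,-20,0],[-155,-25,0]], "claw": [0.2,0.2,0.2,0.2,0.2]}}

```text
time_s: 7.33
tool_pos: [0.5649, 0.0051, 0.1456]
tcp_rot: [-2.221, -2.22, 0.001]
contact_force: [-0.3, 0.4, -0.6]
gripper_width: 0.0338
```

Call:
{"name": "send_rows", "arguments": {"angular": [[0,0,0],[0,0,0],[0,0,0],[0,0,0],[0,0,0]], "delta_pos": [[-35,-6,0],[-70,-12,0],[-105,-18,0],[-138,-22,0],[-158,-26,0]], "claw": [0.2,0.2,0.2,0.2,0.2]}}

```text
time_s: 7.75
tool_pos: [0.5389, -0.1545, 0.1458]
tcp_rot: [-2.225, -2.217, 0.001]
contact_force: [-0.1, 0.6, -0.3]
gripper_width: 0.0336
```

Call:
{"name": "send_rows", "arguments": {"angular": [[0,0,0],[0,0,0],[0,0,0],[0,0,0],[0,0,0]], "delta_pos": [[0,0,0],[0,0,20],[0,0,45],[0,0,70],[0,0,90]], "claw": [0.2,0.2,0.2,0.2,0.2]}}

```text
time_s: 8.17
tool_pos: [0.5389, -0.1504, 0.0541]
tcp_rot: [-2.221, -2.219, 0.001]
contact_force: [-0.1, -0.0, -0.4]
gripper_width: 0.0341
```

Call:
{"name": "send_rows", "arguments": {"angular": [[0,0,0],[0,0,0],[0,0,0],[0,0,0],[0,0,0]], "delta_pos": [[0,0,8],[0,0,16],[0,0,22],[0,0,24],[0,0,24]], "claw": [0.2,0.2,0.2,0.2,0.2]}}

```text
time_s: 8.58
tool_pos: [0.5403, -0.1518, 0.0328]
tcp_rot: [2.222, 2.22, 0.0]
contact_force: [0.2, 0.8, -0.6]
gripper_width: 0.0341
```

```bash
python3 go.py .5405 -.152 .028 90
```

```text
shift mm [-0.2  0.2  4.8] turn [ 0.03  0.01 -0.06]
t 8.58 pos [ 0.5403 -0.1518  0.0328] F [ 0.2  0.8 -0.6] w 0.0341 q [-0.48  0.26  1.89  0.    0.99 -2.05]
```

Call:
{"name": "send_rows", "arguments": {"angular": [[0,0,0],[0,0,0],[0,0,0],[0,0,0],[0,0,0]], "delta_pos": [[0,0,1],[0,0,2],[0,0,3],[0,0,3.5],[0,0,3.5]], "claw": [0.2,0.2,0.2,0.2,0.2]}}

```text
time_s: 9.0
tool_pos: [0.54, -0.1518, 0.0291]
tcp_rot: [2.223, 2.22, 0.0]
contact_force: [0.5, -0.3, 0.0]
gripper_width: 0.034
```

Call:
{"name": "send_rows", "arguments": {"angular": [[0,0,0],[0,0,0],[0,0,0],[0,0,0],[0,0,0]], "delta_pos": [[0,0,0.5],[0,0,1],[0,0,1],[0,0,1],[0,0,1]], "claw": [0.2,0.2,0.2,0.2,0.2]}}

```text
time_s: 9.42
tool_pos: [0.54, -0.1519, 0.0282]
tcp_rot: [2.223, 2.22, 0.0]
contact_force: [-1.0, 1.0, 2.9]
gripper_width: 0.0341
```

Call:
{"name": "send_rows", "arguments": {"angular": [[0,0,0],[0,0,0],[0,0,0]], "delta_pos": [[0,0,0.5],[0,0,0.5],[0,0,0.5]], "claw": [0.2,0.2,0.2]}}

```text
time_s: 9.67
tool_pos: [0.5401, -0.1519, 0.0282]
tcp_rot: [-2.223, -2.22, 0.0]
contact_force: [-2.6, 1.1, 6.2]
gripper_width: 0.0341
```

The stamp is on the board: z has stopped and the force is 6 N. I'll release slowly and then retreat.

Call:
{"name": "send_rows", "arguments": {"angular": [[0,0,0],[0,0,0],[0,0,0],[0,0,0],[0,0,0]], "delta_pos": [[0,0,-0.5],[0,0,-0.5],[0,0,-0.5],[0,0,-0.5],[0,0,-0.5]], "claw": [0.36,0.4,0.45,0.55,0.65]}}

```text
time_s: 10.08
tool_pos: [0.5398, -0.1518, 0.0277]
tcp_rot: [-2.223, -2.22, 0.0]
contact_force: [-0.2, -0.5, -0.1]
gripper_width: 0.0523
```

Call:
{"name": "send_rows", "arguments": {"angular": [[0,0,0],[0,0,0],[0,0,0],[0,0,0],[0,0,0]], "delta_pos": [[0,0,0],[0,0,-15],[0,0,-40],[0,0,-70],[0,0,-100]], "claw": [0.7,0.7,0.7,0.7,0.7]}}

```text
time_s: 10.5
tool_pos: [0.5393, -0.1515, 0.1284]
tcp_rot: [-2.222, -2.219, 0.001]
contact_force: [-0.3, 0.6, -0.4]
gripper_width: 0.0656
```

Call:
{"name": "send_rows", "arguments": {"angular": [[0,0,0],[0,0,0],[0,0,0],[0,0,0],[0,0,0]], "delta_pos": [[10,0,-30],[40,0,-40],[80,0,-40],[120,0,-40],[150,0,-40]], "claw": [0.7,0.7,0.7,0.7,0.7]}}

```text
time_s: 10.92
tool_pos: [0.5399, 0.0005, 0.1684]
tcp_rot: [2.222, 2.22, 0.001]
contact_force: [-0.4, -0.1, 0.4]
gripper_width: 0.0659
```

```bash
python3 - <<'E'
from m import *
p,d=env.camera("top");s,_=env.camera("side");P=cloud("top",d)
a=cv2.resize(p[120:345,225:465,::-1],None,fx=2,fy=2,interpolation=cv2.INTER_CUBIC)
b=cv2.resize(s[140:280,250:400,::-1],None,fx=2,fy=2,interpolation=cv2.INTER_CUBIC)
o=np.zeros((a.shape[0],a.shape[1]+b.shape[1],3),np.uint8);o[:,:a.shape[1]]=a;o[:b.shape[0],a.shape[1]:]=b
cv2.imwrite("pics/end.png",o)
z=P[...,2];m=np.zeros(z.shape,bool);m[200:285,370:455]=True
k=m&(z>.06)&(z<.09);print("knob",k.sum(),P[k].mean(0),np.percentile(z[k],95))
m[:]=0;m[225:290,230:285]=True;k=m&(z>.09)&(z<.12);print("handle",k.sum(),P[k].mean(0))
x=env.observe();print(x["time_s"],x["tool_pos"],x["contact_force"],np.abs(x["qvel"]).max())
E
```

```text
knob 100 [ 0.53800211 -0.14959127  0.06993816] 0.07387820558386864
handle 206 [0.47175789 0.15883404 0.10900945]
11.0167 [0.53964466 0.00173574 0.16792454] [-0.09520712 -0.60047427 -0.39449133] 0.06783924566427124
```

View pics/end.png

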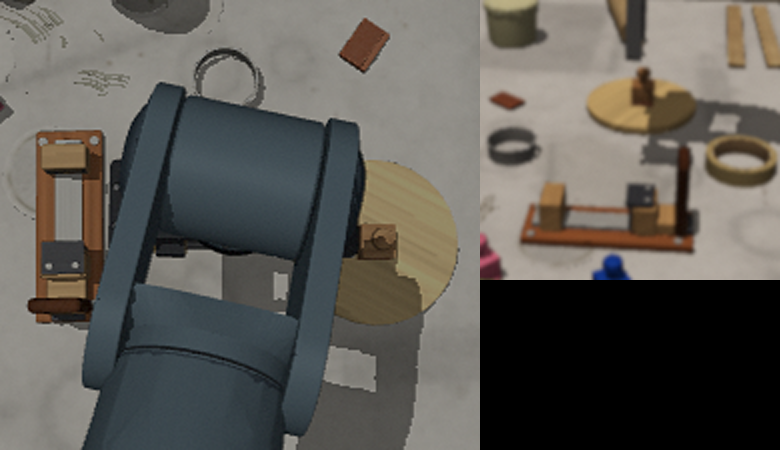

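The end picture shows the stamp upright near the middle of the board, at (380,240) in the top half and (642,88) in the side half. The jaw is open, the bystanders look unmoved, and the gripper is clear. Handing in.

```bash
python3 -c "
from cell import env
print(env.sign_off())"
```

```text
the job is handed in; nothing more can be done
None
```

I pushed the vise jaw fully open by its handle, about 42 mm, while the stamp stayed in its seat. I then lifted the stamp by its block sides, set it down on the board under light contact, released it and backed away. The job was handed in at about 11 s.

- **Stamp:** in the last picture it stands upright. Its knob measures at (0.538, −0.150) m, about 3 mm from the board's middle, and its top is at about 0.074 m, as expected for standing on the board.
- **Vise:** the handle is at x = 0.472 m, unchanged since I opened it, so the jaw is still fully open.
- **Other things:** the tape, ring cutter and tile look unmoved. I judged this from the picture and did not measure them again; in the top view the arm hid the tape, so that one was seen only from the side.
- **Gripper:** it is clear of everything and reads no contact force beyond sensor noise.

No check failed or disagreed. The hand-in gives no verdict.

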